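# Oil the guard hinge and hold the flap at balance

## Task

Oil the hinge of the deburring jig's guard: first press the plunger of the small oiler beside the jig right down to its stop and let it spring back up. Then grip the guard flap's handle bar, swing the flap up to its balance point, standing straight up, without letting it go over to the far side, and finish there with the bar still gripped in the fingers and the flap held still, so that the oil can run into both bearings. Leave the other things on the bench where they are.

Things in the scene. Friction and masses are not known exactly. Their poses are not given: they have to be found in the camera images.
- hinge (a point): Middle of the guard's hinge pin, 85 mm above the bench, on the deburring jig: dark steel base plate 180 x 180 x 12 mm, bolted down, two aluminium cheeks carrying the pin (to 94 mm either side of the middle, 102 mm high), rubber-topped stop posts, a small grey cutter head between. y runs along the pin, x level to the jig's far side, z up.
- bar (a point): Middle of the flap's handle bar: round steel, 14 mm diameter, parallel to the pin, 130 mm from it, on two rods (80 mm clear between). The flap is an aluminium plate 130 x 85 x 4 mm; 38 mm open gap between bar and plate. At the start it lies nearly level to the robot's side, bar about 100 mm above the bench; straight up, 215 mm. The point turns with the flap, y along the bar.
- flap (a joint): Angle of the guard flap about the hinge pin, rad: 0 straight up, where it balances; +1.45 lying on the stops on the robot's side (the start), -1.45 lying on the far side. It swings freely and falls to the side it leans to; lifting it at the bar takes less than 2 N.
- plunger_top (a point): Centre of the top face of the oiler's plunger head: a flat black knob 38 mm in diameter (top face 30 mm), 121 mm above the bench when up. The oiler is an upright steel pot 52 mm in diameter (foot 62 mm) with a small brass outlet low on its side, bolted to the bench at the left or right side of the jig, about 190 mm from its middle.
- plunger (a joint): Travel of the oiler's plunger, m: 0 up, 0.015 down at its stop. A spring brings it back; it starts to move at 3 N and takes 8 N at the stop.
- cleaner_bottle: Closed bottle with a screw cap, 54 mm wide, 130 mm high, standing on the other side of the jig from the oiler. Leave it. Origin at the centre of its underside.
- oil_bottle: Small closed bottle, 44 mm wide, 120 mm high, near the jig's front left corner. Leave it. Origin at the centre of its underside.
- elbow_white: White pipe elbow, 59 x 59 x 42 mm, on the left near the robot. Leave it. Origin at the centre of its underside.
- spray_small: Small white bottle, 34 mm wide, 130 mm high, beside the red vice. Leave it. Origin at the centre of its underside.

How it is judged (in metres and radians):
On the way, in this order (a step that is already met when the one before it is completed fails the run):
1. the oiler's plunger is pressed down to its stop (value of joint plunger above 0.013 m), for 0.1 s.
2. the plunger has sprung back up with the flap still lying on the robot's side (value of joint plunger below 0.003 m and value of joint flap above 1.2 rad), for 0.1 s.
3. the flap stands at its balance point, gripped and still (value of joint flap between -0.07 and 0.07 rad and velocity of joint flap between -0.15 and 0.15 rad/s and contact force between the fingers and flap above 1 N and value of joint plunger below 0.003 m), for 0.3 s.
At the end, for the whole second after the job is handed in: The flap is held within 0.07 rad (4 degrees) of straight up, still (under 0.15 rad/s), with the fingers in contact with it (over 1 N), and the plunger is back up (within 3 mm) (all of step 3); the arm keeps its last pose, push and grip.
It fails at once if the flap goes more than 0.25 rad past its balance point to the far side (value of joint flap below -0.25 rad).
It fails at once if one of the other things is moved by more than 30 mm (distance of any of cleaner_bottle, oil_bottle, elbow_white, spray_small from where it was at the start of the episode above 0.03 m).
It also fails if it takes over 54 s, if anything falls off the work surface, if the arm or the gripper's body presses on something with over 40 N, if the wrist force passes 120 N, or if a joint passes its speed limit or range.

## Robot

A 6-joint arm with a two-finger parallel gripper is mounted at the origin on a cart in front of the work surface, level with it; the furniture and walls round the work are solid. World frame = base frame: x ahead of the robot, y to its left, z up, the work surface at z = 0. Lengths are in mm, angles in rad, forces in N, time in s.
With the tool pointing down it reaches from about 300 to 875 mm from the base axis. Payload 6.4 kg.
Tool frame: the origin (TCP) lies on the centre line of the jaws, within the pads' length; the fingertips stand 22 mm ahead of it and the grasp point (between the pads) lies 3 mm ahead of it (tcp_to_tips is the distance from the TCP to the fingertips, in mm); z points along the fingers, y is the line along which they close (so a half turn about z gives the same grasp; the last joint's range is limited). The gripper opens to 88 mm and grips with 3 to 60 N. Pads are 18 mm wide; open, the fingers measure 123 mm over their backs; the gripper's body (75 mm by 187 mm) begins 45 mm behind the grasp point.
Start: joints at [1.135, 0.181, 1.607, -0, 1.354, -0.206], TCP at [130.962, 559.902, 220.714] pointing down, gripper open.
Joint ranges: [-2.99, 2.99], [-0.89, 2.07], [0.3, 2.58], [-1.14, 4.28], [0, 2.63], [-3.12, 3.12]. Speed limits (rad/s): [2.57, 2.57, 3.01, 3.14, 3.14, 3.14].

## Interface

Orientations are given as [roll, pitch, yaw] about the fixed x, y, z axes, in that order (R = Rz(yaw) Ry(pitch) Rx(roll)).
In Python, from station import get_obs, snapshot, sign_off, tcp_to_tips gives the robot as it stands. The module is installed in compiled form; this text tells all that it offers.
- The arm moves only by the tool apply_moves, never from a script. Its argument "commands" is one flat list of numbers, 7 for each row, row after row: the shift along the tool's x, y, z in mm, then the turn, a rotation vector about the tool's x, y, z in rad, then the opening, from 0 (shut) to 1 (fully open). A call has 1 to 12 rows; each row is the pose to reach, as a shift and turn from the pose commanded when the call began, along the tool's axes at that moment; what a row does not reach only later rows make up. A row lasts 1/10 s, in which the tool goes at most 50 mm and 8.59 degrees, less where a joint would pass 70% of its speed; a pose out of reach is approached as far as the arm can. A call with a gripper value outside its range is refused whole. The fingers move at their own pace and stop on an object; "newtons" is the grip in N (left out, the last holds). Time passes only in rows, so rows that repeat a pose let the fingers close. It gives the time, the measured TCP pose, the force, the opening and the grip force at its end, in the units of the state.
- get_obs(): the state, without advancing time (a new reading comes with each control period).
- snapshot(name): name is "scene" or "top" or "wrist"; returns a dict with "image" (384x512x3 uint8, blue, green, red), "K" (3x3 intrinsics, pixels), "dist" ([k1, k2, p1, p2, k3] as OpenCV has them; the pictures are not rectified), "rvec" (rotation vector, rad) and "tvec" (3), from world to camera coordinates, as OpenCV has them; the wrist camera has in their place "mount" (4x4, takes a point from camera to tool coordinates, whose origin is the TCP and whose axes are the flange's). Camera axes: x right, y down, z forward; pixel columns grow to the right and rows downward; lengths in mm; the calibration is good to about 2 mm. A picture is of the moment at which its call begins: read the wrist's pose just before it. There is no depth.
- sign_off(): hands the job in; it is judged then, once.
The state is a dict: "time": time; "joints": joint angles; "qd": joint speeds; "tau": joint torques, N m; "tcp_pos": TCP position; "tool_rot": TCP orientation; "wrist_force": force on the tool from outside, world axes, zero at the start; "wrist_torque": the same for the moment, N m; "finger_gap": finger opening in mm; "gripper_force": force on a finger pad.
Only numpy, scipy, OpenCV 4.12 (cv2) and the standard library are available. Lean on these libraries where they do the work, as an engineer would, in place of code of your own. Each camera call takes 0.05 s, during which the arm holds its last target. There are 200 camera calls.

## Working session

There is one attempt and no reset: what is moved stays moved. The work goes in short steps, Python scripts to look and compute and a tool call to move; the robot and the scene stay as the last step left them, time stands still between calls to the robot, and variables do not carry over. Pictures are saved under pics/ and viewed, at most 10 in all, crops included, and the job is handed in when it is done.

Besides the shell and the picture viewer there is one more tool, called by a JSON object that holds its "name" and its "arguments". apply_moves: Moves the arm, as the interface text tells. Its arguments: {"type":"object","properties":{"commands":{"type":"array"},"newtons":{"type":"number"}},"required":["commands"]}

```bash
mkdir -p pics; python3 - <<'E'
from station import *
import cv2,pickle
o=get_obs();print(o)
d={n:snapshot(n) for n in("scene","top")}
pickle.dump(d,open('s0.pkl','wb'))
for n in d: cv2.imwrite(f'pics/{n}0.png',d[n]["image"]); print(n,d[n]['rvec'],d[n]['tvec'],d[n]['K'])
E
```

```text
{'time': 0.0, 'joints': array([ 1.13469136e+00,  1.81537722e-01,  1.60796685e+00, -1.04502818e-05,
        1.35380613e+00, -2.06293076e-01]), 'qd': array([-0.00086259, -0.00060394, -0.00051436,  0.00028332, -0.00051502,
        0.0008566 ]), 'tau': array([ 5.81021413e-04, -4.33861077e+01, -3.41858447e+01,  7.03573599e-02,
        3.85264540e-02, -1.29866758e-04]), 'tcp_pos': array([130.72595786, 559.37576107, 219.83192571]), 'tool_rot': array([-3.13990895e+00, -3.41927120e-04,  2.91178273e+00]), 'wrist_force': array([ 0.09896984, -0.12150787,  0.86931179]), 'wrist_torque': array([ 0.01882568, -0.05357019,  0.01386072]), 'gripper_force': 0.0, 'finger_gap': 88.27774063535949}
scene [ 1.92295606 -1.00958465  0.54097296] [-280.21418567  335.58795528  928.96069506] [[441.40566513   0.         253.56155641]
 [  0.         441.40566513 197.39347351]
 [  0.           0.           1.        ]]
top [ 2.17489065 -2.14004434  0.13389211] [2.41195748e-02 4.63306520e+02 1.19306122e+03] [[388.13430573   0.         252.54428108]
 [  0.         388.13430573 191.57161227]
 [  0.           0.           1.        ]]
```

View pics/scene0.png

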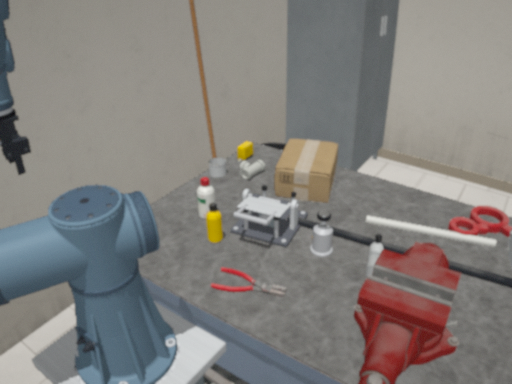

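View pics/top0.png

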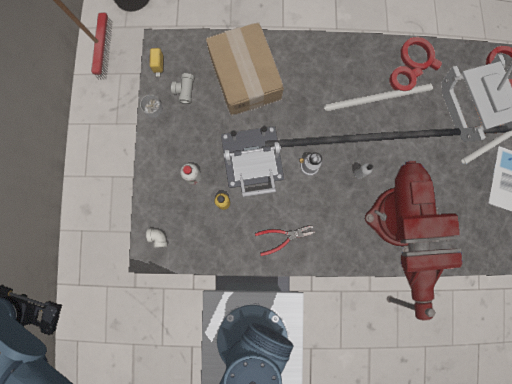

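The scene view shows the jig near (268,215), the oiler at (322,235) with its black knob at (324,217), and the bottles at (206,197) and (215,225). In the top view the jig is at (254,160), the bar at about (259,190) and the oiler at (312,162), to the right of the jig. Next I enlarge both.

```bash
cat > h.py <<'E'
import cv2,numpy as np
def cam(s):
    R=cv2.Rodrigues(np.array(s['rvec'],float))[0];t=np.array(s['tvec'],float).ravel()
    return R,t
def ray(s,px):
    R,t=cam(s)
    p=cv2.undistortPoints(np.array([[px]],float),s['K'],np.array(s['dist'],float)).ravel()
    d=R.T@np.array([p[0],p[1],1]);return -R.T@t,d/np.linalg.norm(d)
def onz(s,px,z):
    o,d=ray(s,px);return o+d*(z-o[2])/d[2]
def tri(r):
    A=sum(np.eye(3)-np.outer(d,d) for o,d in r);b=sum((np.eye(3)-np.outer(d,d))@o for o,d in r)
    p=np.linalg.solve(A,b);return p,[np.linalg.norm(np.cross(p-o,d)) for o,d in r]
def proj(s,P):
    return cv2.projectPoints(np.array(P,float).reshape(-1,3),np.array(s['rvec'],float),np.array(s['tvec'],float),s['K'],np.array(s['dist'],float))[0].reshape(-1,2)
E
python3 - <<'E'
import pickle,cv2,numpy as np
d=pickle.load(open('s0.pkl','rb'))
a=d['top']['image'][120:210,210:335];b=d['scene']['image'][175:260,225:345]
a=cv2.resize(a,(760,547),interpolation=cv2.INTER_CUBIC);b=cv2.resize(b,(780,552),interpolation=cv2.INTER_CUBIC)
cv2.imwrite('pics/a.png',a);cv2.imwrite('pics/b.png',b)
E
```

```text
(no output)
```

View pics/a.png

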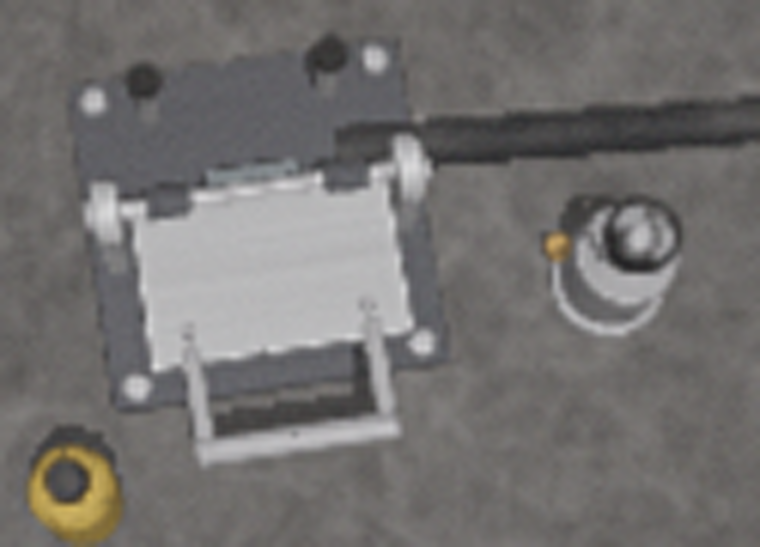

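View pics/b.png

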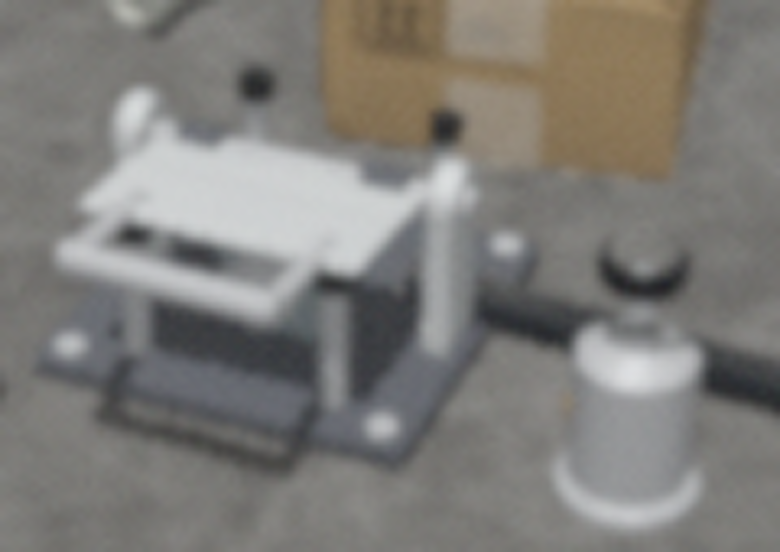

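Enlarged top view (scale 6.08, offset 210,120): bar ends at crop (203,455) and (398,427), knob centre (641,236), cheeks (103,210) and (410,170). Enlarged scene view (scale 6.5, offset 225,175): bar ends (65,255) and (275,305), knob top (645,258). I measure these now.

```bash
python3 - <<'E'
import pickle,numpy as np
from h import *
d=pickle.load(open('s0.pkl','rb'));T,S=d['top'],d['scene']
t=lambda x,y:(210+x/6.08-.42,120+y/6.08-.42); s=lambda x,y:(225+x/6.5-.42,175+y/6.5-.42)
np.set_printoptions(precision=1,suppress=True)
for n,a,b,z in(('knob',(641,236),(645,258),121),('barL',(203,455),(65,255),100),('barR',(398,427),(275,305),100),('cheekL',(103,210),(140,110),95),('cheekR',(410,170),(452,180),95)):
    print(n,tri([ray(T,t(*a)),ray(S,s(*b))]),'top',onz(T,t(*a),z),'scene',onz(S,s(*b),z))
for n,a,z in(('boltFL',(137,387),14),('boltFR',(424,342),14),('boltBL',(93,100),14),('boltBR',(375,58),14),('yellowcap',(67,480),120)):
    print(n,onz(T,t(*a),z))
E
```

```text
knob (array([ 556. , -178.2,  116. ]), [np.float64(2.3977572609161726), np.float64(2.3977572609163)]) top [ 553.4 -175.4  121. ] scene [ 551.2 -182.9  121. ]
barL (array([446.4,  34.6, 100.3]), [np.float64(1.451943760917452), np.float64(1.4519437609175279)]) top [445.4  35.7 100. ] scene [447.7  33.8 100. ]
barR (array([461.6, -60.5, 102.5]), [np.float64(1.8919257680027906), np.float64(1.8919257680028418)]) top [460.7 -59.2 100. ] scene [466.  -59.8 100. ]
cheekL (array([569.6,  86.3,  92.4]), [np.float64(2.158558324371166), np.float64(2.1585583243711643)]) top [567.6  87.8  95. ] scene [567.7  82.2  95. ]
cheekR (array([591.7, -66.3,  95.8]), [np.float64(2.3849557636978496), np.float64(2.3849557636978016)]) top [590.4 -64.4  95. ] scene [594.8 -67.2  95. ]
boltFL [490.9  73.2  14. ]
boltFR [517.3 -77.5  14. ]
boltBL [645.7 100.5  14. ]
boltBR [671.4 -50.2  14. ]
yellowcap [430.   99.9 120. ]
```

Everything agrees: hinge ≈ (581,11,85), jig yaw ≈ 0.172, bar ≈ (454,-12,100), knob ≈ (554,-178,121), oiler-to-jig 190 mm. I travel with the fingers shut and the closing line along jig x (yaw 1.743).

{"name": "apply_moves", "arguments": {"commands": [-29, -31, 0, 0, 0, 0.0973, 0, -58, -62, 0, 0, 0, 0.1947, 0, -87, -93, 0, 0, 0, 0.292, 0, -116, -124, 0, 0, 0, 0.389, 0, -145, -155, 0, 0, 0, 0.487, 0, -174, -187, 0, 0, 0, 0.584, 0, -203, -218, 0, 0, 0, 0.681, 0, -232, -249, 0, 0, 0, 0.779, 0, -261, -280, 0, 0, 0, 0.876, 0, -290, -311, 0, 0, 0, 0.973, 0, -319, -342, 0, 0, 0, 1.071, 0, -348, -373, 0, 0, 0, 1.168, 0], "newtons": 10}}

```text
time: 1.3
tcp_pos: [385.2, 115.8, 220.7]
tool_rot: [3.141, -0.0, 1.74]
wrist_force: [0.4, 0.3, 0.4]
finger_gap: 0.5
gripper_force: 0.0
```

```bash
cat >> h.py <<'E'
from scipy.spatial.transform import Rotation as Ro
def to(target):
    from station import get_obs
    o=get_obs();R=Ro.from_euler('xyz',o['tool_rot']).as_matrix()
    np.set_printoptions(precision=2,suppress=True)
    print('t',round(o['time'],2),'tcp',o['tcp_pos'],'rot',o['tool_rot'],'F',o['wrist_force'],'gap',o['finger_gap'],'g',o['gripper_force'])
    print('shift',R.T@(np.array(target)-o['tcp_pos']))
E
python3 -c "
from h import *
to([554,-178,185])"
```

```text
t 1.3 tcp [385.2  115.79 220.65] rot [ 3.14 -0.    1.74] F [0.36 0.29 0.45] gap 0.45403868961588 g 0.0
shift [-317.98  117.02   35.66]
```

{"name": "apply_moves", "arguments": {"commands": [-40, 15, 0, 0, 0, 0, 0, -80, 29, 0, 0, 0, 0, 0, -120, 44, 0, 0, 0, 0, 0, -160, 59, 0, 0, 0, 0, 0, -200, 74, 0, 0, 0, 0, 0, -240, 88, 0, 0, 0, 0, 0, -280, 103, 0, 0, 0, 0, 0, -318, 117, 0, 0, 0, 0, 0, -318, 117, 0, 0, 0, 0, 0]}}

```text
time: 2.2
tcp_pos: [555.9, -179.8, 219.7]
tool_rot: [-3.141, 0.001, 1.74]
wrist_force: [-0.4, -0.0, 0.0]
finger_gap: 0.4
gripper_force: 0.0
```

```bash
python3 - <<'E'
from station import *
from h import *
import pickle
to([554,-178,145])
o=get_obs();w=snapshot('wrist');t=snapshot('top')
pickle.dump((o,w,t),open('w1.pkl','wb'))
print(w['mount'],w['K'],w['dist'])
cv2.imwrite('pics/w1.png',w['image'])
E
```

```text
t 2.2 tcp [ 555.94 -179.79  219.68] rot [-3.14  0.    1.74] F [-0.38 -0.    0.03] gap 0.38711002469031874 g 0.0
shift [ 2.15 -1.57 74.68]
[[   0.     -0.96   -0.27   69.79]
 [   1.      0.      0.     -0.97]
 [  -0.     -0.27    0.96 -163.22]
 [   0.      0.      0.      1.  ]] [[289.12   0.   252.81]
 [  0.   289.12 193.44]
 [  0.     0.     1.  ]] [-0.05  0.    0.    0.    0.  ]
```

View pics/w1.png

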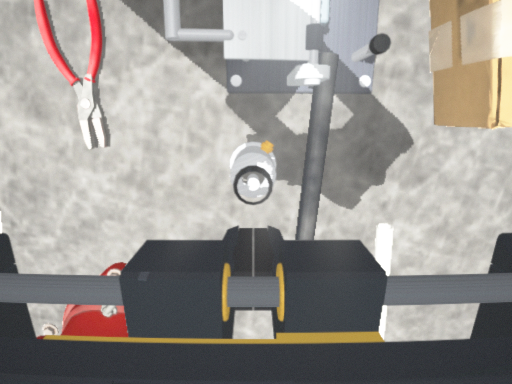

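The wrist view shows the knob's top face at about (253,184), just ahead of the shut fingertips at (253,240).

```bash
cat >> h.py <<'E'
def wray(o,w,px):
    R=Ro.from_euler('xyz',o['tool_rot']).as_matrix();M=w['mount']
    p=cv2.undistortPoints(np.array([[px]],float),w['K'],np.array(w['dist'],float)).ravel()
    d=R@M[:3,:3]@np.array([p[0],p[1],1]);return R@M[:3,3]+o['tcp_pos'],d/np.linalg.norm(d)
def wz(o,w,px,z):
    c,d=wray(o,w,px);return c+d*(z-c[2])/d[2]
E
python3 - <<'E'
from h import *
import pickle
o,w,t=pickle.load(open('w1.pkl','rb'))
d=pickle.load(open('s0.pkl','rb'))
print(wz(o,w,(253,184),121), wz(o,w,(165,35),100))
a=wray(o,w,(253,184))
print(tri([a,ray(d['top'],(315,158.4)),ray(d['scene'],(323.8,214.3))]))
to([554,-178,145])
E
```

```text
[ 554.26232983 -174.66004854  121.        ] [454.07793376 -57.29830856 100.        ]
(array([ 555.46190939, -177.46840579,  115.73949672]), [np.float64(1.7718010713094297), np.float64(1.5032008701897022), np.float64(3.2746373141585297)])
t 2.3 tcp [ 554.33 -175.9   219.65] rot [-3.14 -0.    1.74] F [-0.38  0.6   0.41] gap 0.3389636853239251 g 0.0
shift [-2.13 -0.56 74.65]
```

{"name": "apply_moves", "arguments": {"commands": [0, 0, 20, 0, 0, 0, 0, 0, 0, 40, 0, 0, 0, 0, 0, 0, 60, 0, 0, 0, 0, 0, 0, 72, 0, 0, 0, 0, 0, 0, 77, 0, 0, 0, 0, 0, 0, 81, 0, 0, 0, 0, 0, 0, 85, 0, 0, 0, 0, 0, 0, 89, 0, 0, 0, 0, 0, 0, 91, 0, 0, 0, 0, 0, 0, 91, 0, 0, 0, 0]}}

```text
time: 3.3
tcp_pos: [554.8, -175.7, 129.6]
tool_rot: [-3.141, -0.0, 1.744]
wrist_force: [-0.6, -0.2, -0.5]
finger_gap: 0.1
gripper_force: 0.0
```

No force at 129.6, so I look.

```bash
python3 - <<'E'
from station import *
from h import *
import pickle
print(tcp_to_tips() if callable(tcp_to_tips) else tcp_to_tips)
to([554,-178,128])
o=get_obs();w=snapshot('wrist');t=snapshot('scene')
pickle.dump((o,w,t),open('w2.pkl','wb'))
a=cv2.resize(t['image'][150:270,240:400],(480,360),interpolation=cv2.INTER_CUBIC);b=cv2.resize(w['image'][60:330,90:420],(320,262))
c=np.zeros((360,800,3),np.uint8);c[:,:480]=a;c[:262,480:]=b
cv2.imwrite('pics/w2.png',c)
E
```

```text
22.0
t 3.3 tcp [ 554.77 -175.66  129.59] rot [-3.14 -0.    1.74] F [-0.63 -0.23 -0.51] gap 0.12461082768726252 g 0.0
shift [-2.17 -1.16  1.59]
```

View pics/w2.png

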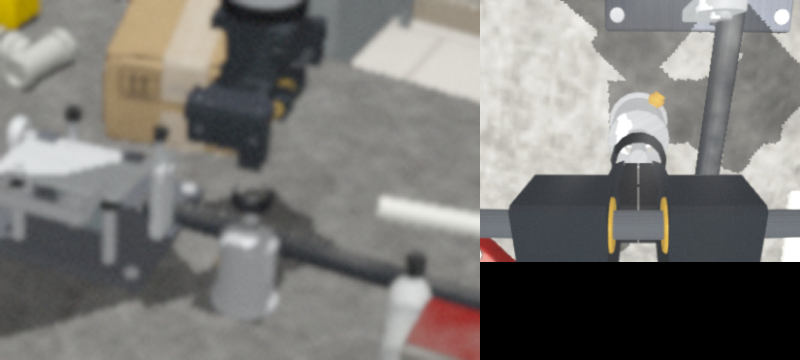

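```bash
python3 - <<'E'
from h import *
import pickle
o,w,t=pickle.load(open('w2.pkl','rb'))
for z in (108,121,127,135,145): print(z,proj(t,[554.8,-175.7,z]))
for P in ([556,-178,121],[581,11,85],[563,88,95],[595,-66,95]): print(P,proj(t,P), wz(o,w,(253,184),121))
to([554,-176,128])
print(o['joints'])
E
```

```text
108 [[321.68541961 216.87736556]]
121 [[322.00214944 212.80340743]]
127 [[322.14894912 210.90657554]]
135 [[322.34528133 208.3610909 ]]
145 [[322.59164974 205.15274379]]
[556, -178, 121] [[322.98639077 212.85919664]] [ 549.21942615 -148.65392807  121.        ]
[581, 11, 85] [[268.57929105 199.38244389]] [ 549.21942615 -148.65392807  121.        ]
[563, 88, 95] [[243.62087167 191.6344897 ]] [ 549.21942615 -148.65392807  121.        ]
[595, -66, 95] [[293.79658131 202.11934654]] [ 549.21942615 -148.65392807  121.        ]
t 3.4 tcp [ 554.98 -175.8   129.93] rot [3.14 0.   1.74] F [-0.79  0.36  0.55] gap 0.5216644846976543 g 0.0
shift [-0.03 -1.    1.93]
[-0.51  0.29  1.67  0.    1.18 -0.68]
```

```bash
python3 - <<'E'
from h import *
import pickle
o,w,t=pickle.load(open('w2.pkl','rb'))
o1,w1,_=pickle.load(open('w1.pkl','rb'))
R=Ro.from_euler('xyz',o['tool_rot']).as_matrix()
print('tip px in wrist', [cv2.projectPoints((np.linalg.inv(w['mount'])@np.array([0,0,z,1]))[:3].reshape(1,3),np.zeros(3),np.zeros(3),w['K'],np.array(w['dist']))[0].ravel() for z in (0,22)])
# knob outline: dark mask in the wrist image
for oo,ww in((o1,w1),(o,w)):
    print(wz(oo,ww,(253,184 if oo is o1 else 214),121),wz(oo,ww,(253,184 if oo is o1 else 214),106))
    M=ww['mount'];print((Ro.from_euler('xyz',oo['tool_rot']).as_matrix()@M[:3,3])+oo['tcp_pos'])
# two wrist views
print(tri([wray(o1,w1,(253,184)),wray(o,w,(253,212))]))
a=cv2.resize(t['image'][180:240,290:360],(560,480),interpolation=cv2.INTER_CUBIC)
b=cv2.resize(w['image'][170:270,210:297],(240,276),interpolation=cv2.INTER_CUBIC)
c=np.zeros((480,800,3),np.uint8);c[:,:560]=a;c[:276,560:]=b
cv2.imwrite('pics/w3.png',c)
E
```

```text
tip px in wrist [array([254.32962563, 231.32485751]), array([254.16265314, 218.55721013])]
[ 554.26232983 -174.66004854  121.        ] [ 554.89074243 -178.30500744  106.        ]
[ 543.29251114 -111.03220503  382.84592943]
[ 552.57612317 -167.81144167  121.        ] [ 553.5137968  -173.11171643  106.        ]
[ 541.8352519 -107.0978127  292.8221179]
(array([ 557.434339  , -194.1702188 ,   40.85441746]), [np.float64(0.1888957297317317), np.float64(0.18889572973180885)])
```

View pics/w3.png

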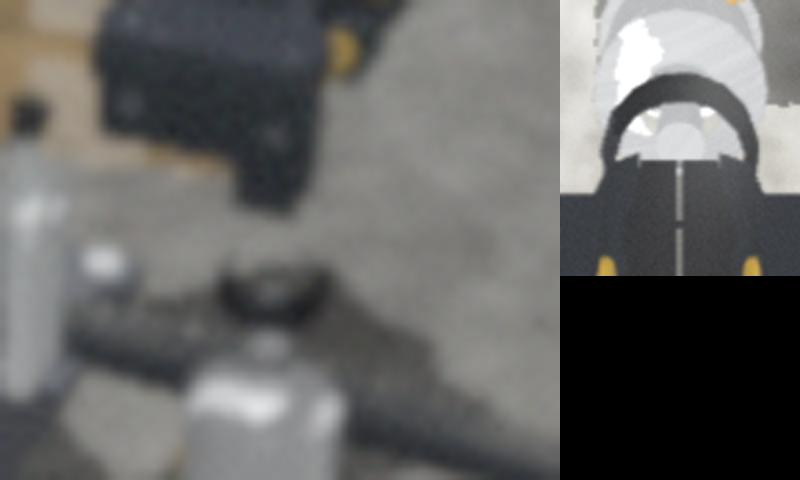

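```bash
python3 - <<'E'
from h import *
import pickle
np.set_printoptions(precision=1,suppress=True)
o,w,t=pickle.load(open('w2.pkl','rb'))
o1,w1,_=pickle.load(open('w1.pkl','rb'))
C,_d=ray(t,(323,206));print('scene cam',C)
p,e=tri([ray(t,(323.5,205.9)),wray(o,w,(253,228))]);print('tip',p,e, p-o['tcp_pos'])
R=Ro.from_euler('xyz',o['tool_rot']).as_matrix();print('tool',R.T@(p-o['tcp_pos']))
for z in(-20,-10,0,10,22):
  print(z,[cv2.projectPoints((np.linalg.inv(w['mount'])@np.array([x,0,z,1]))[:3].reshape(1,3),np.zeros(3),np.zeros(3),w['K'],np.array(w['dist']))[0].ravel() for x in (-9,0,9)])
print(get_obs()['tcp_pos'] if 0 else '', onz(t,(323.5,205.9),108))
print('wrist knob col/row z est', tri([wray(o,w,(253,222)),ray(t,(324,214.5))]))
E
```

```text
scene cam [-333.2 -594.7  767.8]
tip [ 555.6 -173.5  139.7] [np.float64(4.52801883397424), np.float64(4.528018833974286)] [ 0.9  2.2 10.1]
tool [  2.    1.2 -10.1]
-20 [array([254.5, 260.7]), array([254.5, 245.9]), array([254.6, 230.5])]
-10 [array([254.4, 252.3]), array([254.4, 238.2]), array([254.4, 223.6])]
0 [array([254.3, 244.8]), array([254.3, 231.3]), array([254.4, 217.4])]
10 [array([254.2, 238. ]), array([254.2, 225.2]), array([254.3, 211.9])]
22 [array([254.1, 230.8]), array([254.2, 218.6]), array([254.2, 206. ])]
 [ 605.5 -154.7  108. ]
wrist knob col/row z est (array([ 555.8, -178.2,  114.8]), [np.float64(3.1250945084907613), np.float64(3.1250945084907404)])
```

Both views put the shut fingertips about 10 mm behind the TCP (z ≈ 140), so the knob has not been touched yet. I go lower in small steps and watch the force.

{"name": "apply_moves", "arguments": {"commands": [0, 0, 4, 0, 0, 0, 0, 0, 0, 8, 0, 0, 0, 0, 0, 0, 12, 0, 0, 0, 0, 0, 0, 16, 0, 0, 0, 0, 0, 0, 18, 0, 0, 0, 0, 0, 0, 20, 0, 0, 0, 0, 0, 0, 20, 0, 0, 0, 0]}}

```text
time: 4.1
tcp_pos: [554.7, -175.6, 109.3]
tool_rot: [-3.141, -0.0, 1.744]
wrist_force: [-0.4, 1.2, -0.0]
finger_gap: 0.5
gripper_force: 0.0
```

{"name": "apply_moves", "arguments": {"commands": [0, 0, 3, 0, 0, 0, 0, 0, 0, 6, 0, 0, 0, 0, 0, 0, 9, 0, 0, 0, 0, 0, 0, 9, 0, 0, 0, 0]}}

```text
time: 4.5
tcp_pos: [555.0, -175.8, 100.8]
tool_rot: [3.141, 0.0, 1.744]
wrist_force: [-0.7, 1.3, 3.8]
finger_gap: 0.2
gripper_force: 1.8
```

```bash
python3 - <<'E'
from station import *
from h import *
import pickle
to([554,-176,95])
o=get_obs();w=snapshot('wrist');t=snapshot('scene')
pickle.dump((o,w,t),open('w4.pkl','wb'))
a=cv2.resize(t['image'][180:240,290:360],(420,360),interpolation=cv2.INTER_CUBIC);b=cv2.resize(w['image'][120:320,150:356],(371,360))
cv2.imwrite('pics/w4.png',np.hstack([a,b]))
E
```

```text
t 4.5 tcp [ 555.02 -175.79  100.78] rot [3.14 0.   1.74] F [-0.67  1.25  3.76] gap 0.22060331374796743 g 1.7701603984460235
shift [-0.03 -1.05  5.78]
```

View pics/w4.png

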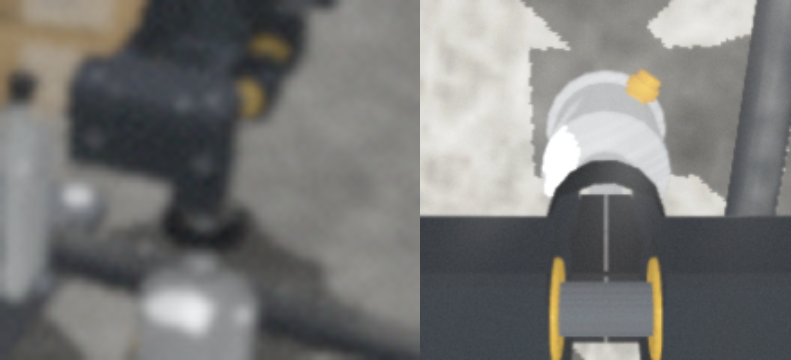

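The tips are now on the knob (3.8 N at TCP 100.8), so they stand about 20 mm behind the TCP. I press through the stroke.

{"name": "apply_moves", "arguments": {"commands": [0, 0, 3, 0, 0, 0, 0, 0, 0, 6, 0, 0, 0, 0, 0, 0, 9, 0, 0, 0, 0, 0, 0, 12, 0, 0, 0, 0, 0, 0, 12, 0, 0, 0, 0]}}

```text
time: 5.1
tcp_pos: [555.1, -175.8, 88.8]
tool_rot: [3.141, 0.0, 1.744]
wrist_force: [-1.5, 1.1, 7.7]
finger_gap: 0.6
gripper_force: 3.7
```

{"name": "apply_moves", "arguments": {"commands": [0, 0, 2, 0, 0, 0, 0, 0, 0, 4, 0, 0, 0, 0, 0, 0, 5, 0, 0, 0, 0, 0, 0, 5, 0, 0, 0, 0, 0, 0, 5, 0, 0, 0, 0]}}

```text
time: 5.6
tcp_pos: [555.4, -176.0, 88.2]
tool_rot: [3.141, 0.001, 1.744]
wrist_force: [-13.5, 6.2, 35.4]
finger_gap: 0.4
gripper_force: 17.5
```

The stop is reached: the force climbs to 35 N with no further travel. So tip height = TCP z + 18 with the fingers shut. I retreat, open, and check where the open tips are.

{"name": "apply_moves", "arguments": {"commands": [0, 0, -5, 0, 0, 0, 0, 0, 0, -15, 0, 0, 0, 0, 0, 0, -35, 0, 0, 0, 0, 0, 0, -65, 0, 0, 0, 0, 0, 0, -95, 0, 0, 0, 0, 0, 0, -110, 0, 0, 0, 0.4, 0, 0, -110, 0, 0, 0, 0.4, 0, 0, -110, 0, 0, 0, 0.4, 0, 0, -110, 0, 0, 0, 0.4]}}

```text
time: 6.5
tcp_pos: [553.8, -175.1, 191.6]
tool_rot: [-3.139, -0.002, 1.744]
wrist_force: [-0.1, -0.5, -0.5]
finger_gap: 30.2
gripper_force: 0.0
```

```bash
python3 - <<'E'
from station import *
from h import *
import pickle
to([454,-12,190])
o=get_obs();w=snapshot('wrist');t=snapshot('scene')
pickle.dump((o,w,t),open('w5.pkl','wb'))
a=cv2.resize(t['image'][160:240,270:363],(418,360),interpolation=cv2.INTER_CUBIC);b=cv2.resize(w['image'][120:320,150:356],(371,360))
cv2.imwrite('pics/w5.png',np.hstack([a,b]))
E
```

```text
t 6.5 tcp [ 553.82 -175.11  191.55] rot [-3.14 -0.    1.74] F [-0.12 -0.46 -0.53] gap 30.218808805815183 g 0.0
shift [177.85 -70.25   2.11]
```

View pics/w5.png

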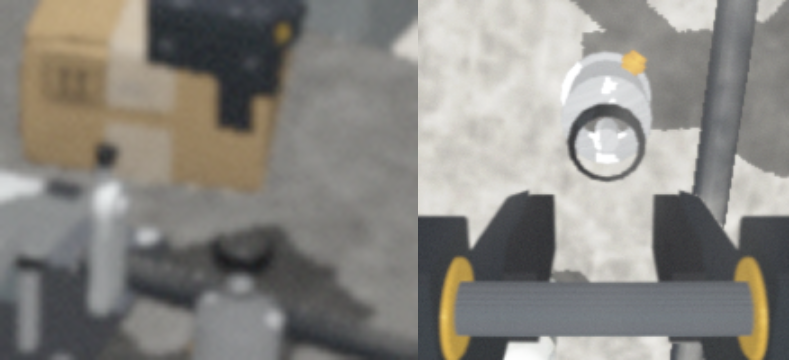

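With 30 mm of opening the open tips also measure about 18 mm behind the TCP, so I take tip = TCP − 18. The bar goes 12 mm behind the tips, i.e. TCP z ≈ 70. Now I move over the bar.

{"name": "apply_moves", "arguments": {"commands": [25, -10, 0, 0, 0, 0, 0.4, 60, -24, 0, 0, 0, 0, 0.4, 95, -38, 0, 0, 0, 0, 0.4, 130, -52, 0, 0, 0, 0, 0.4, 160, -63, 0, 0, 0, 0, 0.4, 178, -70, 0, 0, 0, 0, 0.4, 178, -70, 15, 0, 0, 0, 0.4, 178, -70, 15, 0, 0, 0, 0.4]}}

```text
time: 7.4
tcp_pos: [454.0, -11.7, 177.1]
tool_rot: [-3.139, -0.001, 1.745]
wrist_force: [-0.1, -0.6, 0.3]
finger_gap: 35.3
gripper_force: 0.0
```

```bash
python3 - <<'E'
from station import *
from h import *
import pickle
to([454,-12,70])
o=get_obs();w=snapshot('wrist')
pickle.dump((o,w),open('w6.pkl','wb'))
cv2.imwrite('pics/w6.png',w['image'])
E
```

```text
t 7.4 tcp [454.04 -11.74 177.09] rot [-3.14 -0.    1.74] F [-0.13 -0.58  0.26] gap 35.253209241916146 g 0.0
shift [ -0.36   0.21 107.09]
```

View pics/w6.png

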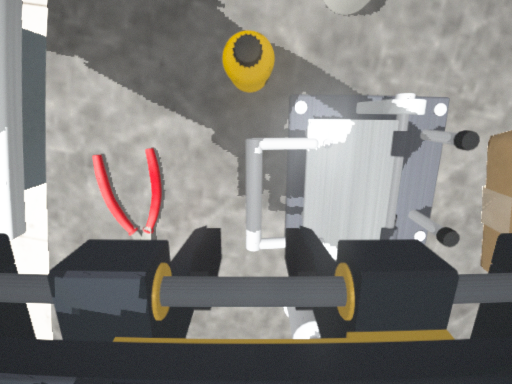

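The wrist view shows the bar along column 253, rows 140–248: centred between the open fingers and midway between the rods. Now I descend.

{"name": "apply_moves", "arguments": {"commands": [0, 0, 20, 0, 0, 0, 0.4, 0, 0, 40, 0, 0, 0, 0.4, 0, 0, 60, 0, 0, 0, 0.4, 0, 0, 80, 0, 0, 0, 0.4, 0, 0, 90, 0, 0, 0, 0.4, 0, 0, 98, 0, 0, 0, 0.4, 0, 0, 103, 0, 0, 0, 0.4, 0, 0, 107, 0, 0, 0, 0.4, 0, 0, 107, 0, 0, 0, 0.4]}}

```text
time: 8.35
tcp_pos: [455.4, -12.4, 71.7]
tool_rot: [3.142, 0.0, 1.744]
wrist_force: [0.4, 0.3, 0.4]
finger_gap: 35.3
gripper_force: 0.0
```

{"name": "apply_moves", "arguments": {"commands": [0, 0, 0, 0, 0, 0, 0, 0, 0, 0, 0, 0, 0, 0, 0, 0, 0, 0, 0, 0, 0, 0, 0, 0, 0, 0, 0, 0, 0, 0, 0, 0, 0, 0, 0, 0, 0, 0, 0, 0, 0, 0], "newtons": 8}}

```text
time: 8.95
tcp_pos: [454.5, -12.6, 72.0]
tool_rot: [-3.14, 0.0, 1.744]
wrist_force: [-5.1, -0.6, 4.7]
finger_gap: 13.4
gripper_force: 8.0
```

Gripped: 13.4 mm at 8 N. I swing the first half of the arc with the tool's orientation kept (tool y = jig x).

{"name": "apply_moves", "arguments": {"commands": [0, 0.5, -4, 0, 0, 0, 0, 0, 1.7, -10.3, 0, 0, 0, 0, 0, 3.4, -18, 0, 0, 0, 0, 0, 5.7, -25.3, 0, 0, 0, 0, 0, 8.4, -32.7, 0, 0, 0, 0, 0, 11.5, -39.8, 0, 0, 0, 0, 0, 15, -46.7, 0, 0, 0, 0, 0, 19, -53.5, 0, 0, 0, 0, 0, 23.3, -60, 0, 0, 0, 0, 0, 28, -66.2, 0, 0, 0, 0, 0, 33.1, -72.1, 0, 0, 0, 0, 0, 38.6, -77.7, 0, 0, 0, 0]}}

```text
time: 10.15
tcp_pos: [491.0, -6.2, 150.5]
tool_rot: [-3.136, 0.0, 1.744]
wrist_force: [-15.2, -5.1, 13.1]
finger_gap: 17.5
gripper_force: 8.0
```

There is 20 N of outward radial force and the fingers are spread to 17.5 mm, so my path runs inside the arc. I ease outwards.

{"name": "apply_moves", "arguments": {"commands": [0, -1.5, -1.5, 0, 0, 0, 0, 0, -3, -3, 0, 0, 0, 0, 0, -3, -3, 0, 0, 0, 0]}}

```text
time: 10.45
tcp_pos: [491.2, -6.2, 153.0]
tool_rot: [3.139, 0.0, 1.744]
wrist_force: [2.4, -1.1, -2.2]
finger_gap: 13.7
gripper_force: 8.0
```

```bash
python3 -c "
from h import *
to([581.3,11.2,185])"
```

```text
t 10.45 tcp [491.19  -6.23 153.  ] rot [3.14 0.   1.74] F [ 2.36 -1.09 -2.2 ] gap 13.721068446639238 g 7.999414354562759
shift [  1.65  91.84 -31.78]
```

The force is gone. I continue to about 0.1 rad, gently letting the pads down a few mm onto the bar.

{"name": "apply_moves", "arguments": {"commands": [0, 3, -3, 0, 0, 0, 0, 0, 7, -6, 0, 0, 0, 0, 0, 13, -11.3, 0, 0, 0, 0, 0, 20.5, -16.5, 0, 0, 0, 0, 0, 28.3, -21, 0, 0, 0, 0, 0, 36.4, -24.8, 0, 0, 0, 0, 0, 44.8, -28, 0, 0, 0, 0, 0, 53.4, -30.5, 0, 0, 0, 0, 0, 60.9, -32, 0, 0, 0, 0, 0, 68.5, -33, 0, 0, 0, 0, 0, 75, -33.5, 0, 0, 0, 0, 0, 79, -33.5, 0, 0, 0, 0]}}

```text
time: 11.65
tcp_pos: [570.4, 7.6, 187.4]
tool_rot: [3.138, 0.001, 1.744]
wrist_force: [-0.6, -0.7, 8.0]
finger_gap: 13.7
gripper_force: 8.0
```

```bash
python3 -c "
from h import *
to([581.3,11.2,185])"
```

```text
t 11.65 tcp [570.43   7.55 187.44] rot [3.14 0.   1.74] F [-0.6  -0.69  7.99] gap 13.715346002550534 g 8.00066314637661
shift [ 1.72 11.33  2.48]
```

{"name": "apply_moves", "arguments": {"commands": [0, 3, 0, 0, 0, 0, 0, 0, 6, 0, 0, 0, 0, 0, 0, 9, 0, 0, 0, 0, 0, 0, 11, 0, 0, 0, 0, 0, 0, 11, 0, 0, 0, 0, 0, 0, 11, 0, 0, 0, 0, 0, 0, 11, 0, 0, 0, 0, 0, 0, 11, 0, 0, 0, 0]}}

```text
validation failed for argument at $.co...
```

```bash
python3 - <<'E'
from station import *
from h import *
import pickle
to([581.3,11.2,187])
o=get_obs();w=snapshot('wrist');t=snapshot('top');s=snapshot('scene')
pickle.dump((o,w,t,s),open('w7.pkl','wb'))
# hinge re-measure from corner bolts/cheeks in the wrist view: bright blobs
im=s['image'][150:250,220:330];a=cv2.resize(im,(400,364),interpolation=cv2.INTER_CUBIC)
b=cv2.resize(w['image'],(400,300));c=np.zeros((364,800,3),np.uint8);c[:,:400]=a;c[:300,400:]=b
cv2.imwrite('pics/w7.png',c)
# plane check: projected vertical flap edges vs picture
print(proj(s,[[581.3-.172*65,11.2+.985*65,170],[581.3+.172*65,11.2-.985*65,170],[581.3,11.2,85]]))
E
```

```text
t 11.65 tcp [570.43   7.55 187.44] rot [3.14 0.   1.74] F [-0.6  -0.69  7.99] gap 13.715346002550534 g 8.00066314637661
shift [ 1.72 11.34  0.48]
[[247.88 169.5 ]
 [290.04 178.26]
 [268.58 199.32]]
```

{"name": "apply_moves", "arguments": {"commands": [0, 3, 0, 0, 0, 0, 0, 0, 6, 0, 0, 0, 0, 0, 0, 9, 0, 0, 0, 0, 0, 0, 11, 0, 0, 0, 0, 0, 0, 11, 0, 0, 0, 0, 0, 0, 11, 0, 0, 0, 0, 0, 0, 11, 0, 0, 0, 0, 0, 0, 11, 0, 0, 0, 0, 0]}}

```text
time: 12.6
tcp_pos: [581.1, 9.4, 187.4]
tool_rot: [3.137, 0.001, 1.744]
wrist_force: [-0.2, -0.9, 6.8]
finger_gap: 13.8
gripper_force: 8.0
```

```bash
python3 - <<'E'
from station import *
from h import *
import pickle
to([581.3,11.2,187])
o=get_obs();w=snapshot('wrist');t=snapshot('top');s=snapshot('scene')
pickle.dump((o,w,t,s),open('w7.pkl','wb'))
d=pickle.load(open('s0.pkl','rb'))
# bright/grey-white plate mask in the scene picture, unoccluded part between hinge and bar
hsv=cv2.cvtColor(s['image'],cv2.COLOR_BGR2HSV);m=((hsv[...,1]<30)&(hsv[...,2]>150)).astype(np.uint8)
for r in range(165,216,3):
    c=np.where(m[r,228:310])[0]+228; print(r,(c.min(),c.max(),len(c)) if len(c) else None,end='; ')
# hinge re-check by the four base bolts in the wrist view (bright round blobs at z=14)
h=cv2.cvtColor(w['image'],cv2.COLOR_BGR2HSV);q=((h[...,1]<40)&(h[...,2]>190)).astype(np.uint8)
n,_,st,ce=cv2.connectedComponentsWithStats(q)
print()
for i in range(1,n):
    if 40<st[i,4]<300 and max(st[i,2:4])<22: print(ce[i],st[i,4],wz(o,w,ce[i],14))
E
```

```text
t 12.6 tcp [581.11   9.41 187.4 ] rot [3.14 0.   1.74] F [-0.18 -0.93  6.85] gap 13.845311340833534 g 8.00046980381012
shift [1.73 0.5  0.4 ]
165 (np.int64(239), np.int64(286), 26); 168 (np.int64(241), np.int64(283), 20); 171 (np.int64(246), np.int64(286), 15); 174 (np.int64(243), np.int64(284), 14); 177 (np.int64(243), np.int64(287), 27); 180 (np.int64(251), np.int64(291), 21); 183 (np.int64(252), np.int64(290), 20); 186 (np.int64(254), np.int64(290), 20); 189 (np.int64(255), np.int64(290), 26); 192 (np.int64(245), np.int64(290), 25); 195 (np.int64(263), np.int64(290), 20); 198 (np.int64(262), np.int64(290), 19); 201 (np.int64(276), np.int64(296), 17); 204 (np.int64(287), np.int64(297), 11); 207 (np.int64(291), np.int64(296), 6); 210 (np.int64(291), np.int64(294), 4); 213 (np.int64(264), np.int64(304), 11); 
[452.05   3.87] 63 [758.99 229.13  14.  ]
[355.81  21.66] 53 [660.23 190.18  14.  ]
[260.64  30.25] 67 [562.41 163.2   14.  ]
[451.59  29.64] 44 [766.34 204.33  14.  ]
[316.81  39.49] 53 [623.13 165.06  14.  ]
[460.9   48.69] 81 [783.09 187.98  14.  ]
[431.64  53.05] 114 [751.29
[... 178 characters left out ...]
14.  ]
[ 58.22 123.79] 156 [348.45  28.89  14.  ]
[ 84.65 127.85] 108 [379.98  29.21  14.  ]
[ 53.52 144.23] 52 [342.81   4.06  14.  ]
[ 40.48 150.6 ] 63 [326.61  -6.21  14.  ]
[ 89.36 180.25] 44 [387.26 -32.67  14.  ]
[  1.48 189.02] 54 [274.14 -63.36  14.  ]
[105.98 198.6 ] 57 [408.49 -52.51  14.  ]
[  8.   200.89] 44 [281.92 -77.77  14.  ]
[ 69.15 223.07] 74 [362.02 -93.61  14.  ]
[ 61.44 253.86] 43 [ 351.09 -139.75   14.  ]
[ 62.92 266.53] 98 [ 352.67 -158.55   14.  ]
[ 35.69 268.21] 75 [ 314.48 -168.64   14.  ]
[ 73.33 309.19] 57 [ 365.78 -224.87   14.  ]
[ 65.25 317.9 ] 59 [ 353.57 -242.49   14.  ]
[279.2 324.2] 55 [ 654.66 -196.69   14.  ]
[220.34 330.92] 143 [ 574.81 -222.2    14.  ]
```

The bar is gripped (13.8 mm, 8 N). The TCP stands within about 1.5 mm of the vertical plane through the hinge (tolerance 9 mm), and two base bolts re-measured by the wrist camera confirm it. I hold still, then hand in.

{"name": "apply_moves", "arguments": {"commands": [0, 0, 0, 0, 0, 0, 0, 0, 0, 0, 0, 0, 0, 0, 0, 0, 0, 0, 0, 0, 0, 0, 0, 0, 0, 0, 0, 0, 0, 0, 0, 0, 0, 0, 0, 0, 0, 0, 0, 0, 0, 0]}}

```text
time: 13.35
tcp_pos: [581.1, 9.4, 187.4]
tool_rot: [3.137, 0.001, 1.744]
wrist_force: [-0.7, -2.0, 6.7]
finger_gap: 13.8
gripper_force: 8.0
```

```bash
python3 -c "
from h import *
to([581.3,11.2,187])
from station import sign_off
print(sign_off())"
```

```text
t 13.35 tcp [581.09   9.4  187.39] rot [3.14 0.   1.74] F [-0.7  -2.04  6.72] gap 13.839529862324424 g 8.000383973121643
shift [1.74 0.52 0.39]
the job is handed in; nothing more can be done
None
```

The job is handed in at 13.4 s: the plunger was pressed to its stop and released, and the flap is held still with the bar gripped at 8 N, upright to within about 1.5 mm at the bar by my measurements; the hand-in returned no verdict.

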